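Load and start the paint-tin shaker

ROBOT

A 6-joint arm with a two-finger parallel gripper is mounted at the origin on the work surface. World frame = base frame: x ahead of the robot, y to its left, z up, the work surface at z = 0. Lengths are in m, angles in degrees, forces in N, time in s.
With the tool pointing down it reaches from about 0.375 to 0.925 m from the base axis. Payload 5.7 kg.
Tool frame: the origin (TCP) lies between the finger pads; the fingertips stand finger_overhang ahead of it and the grasp point (between the pads) lies 8 mm behind it (finger_overhang is the distance from the TCP to the fingertips, in m); z points along the fingers, y is the line along which they close (so a half turn about z gives the same grasp; the last joint's range is limited). The gripper opens to 85 mm and grips with 20 to 120 N. Pads are 22 mm wide; open, the fingers measure 114 mm over their backs; the gripper's body (76 mm by 85 mm) begins 54 mm behind the grasp point. The pads swing forward as they close: fully open they stand 13 mm farther back than shut.
Start: joints at [56.545, 20.558, 86.54, -0, 72.909, -6.595], TCP at [0.271, 0.535, 0.242] pointing down, gripper open.
Joint ranges: [-170.27, 170.27], [-57.76, 135], [12.27, 136.19], [-55.21, 235.2], [11.17, 155.16], [-170.74, 170.74]. Speed limits (degrees/s): [136.94, 136.94, 180, 180, 180, 180].

INTERFACE

Orientations are given as [roll, pitch, yaw] about the fixed x, y, z axes, in that order (R = Rz(yaw) Ry(pitch) Rx(roll)).
In Python, from workcell import sense, grab_frame, camera_model, finish_job, look_for, outline_of, tip_of, finger_overhang gives the robot as it stands. The module is installed in compiled form; this text tells all that it offers.
- The arm moves only by the shell command python3 -m inch 'ROWS' [OPENING] [FORCE]. ROWS is JSON, a list of rows, each an object with "delta_pos": the shift along the tool's x, y, z normalised to -1 to 1, where 1 is 0.06 m, a list of three; "angular": the turn, a rotation vector about the tool's x, y, z normalised to -1 to 1, where 1 is 5 degrees, a list of three. A call has exactly 8 rows; each row shifts and turns the commanded pose from where the row before left it, along the tool's axes as they then stand; what a row does not reach is not made up. A row lasts 1/8 s, in which the tool goes at most 62.5 mm and 10.7 degrees, less where a joint would pass 70% of its speed; a pose out of reach is approached as far as the arm can. A call with a number of a shift or a turn outside -1 to 1 is refused whole. A call with a gripper value outside its range is refused whole. OPENING is the closure in counts, from 0 (fully open) to 255 (shut), set as the call begins (- or left out, the last holds). The fingers move at their own pace and stop on an object; FORCE is the grip in N (left out, the last holds). Time passes only in rows, so rows that do not move let the fingers close, or fill a call up. It gives the time, the measured TCP pose, the force, the opening and the grip force at its end, in the units of the state.
- sense(): the state, without advancing time (a new reading comes with each control period).
- grab_frame(name): name is "side" or "top" or "wrist"; returns (picture, depth): 420x560x3 uint8, red, green, blue; 420x560 float32, m along the optical axis (not along the pixel's ray), 0 where there is no reading.
- camera_model(name): a dict with "intrinsics" (3x3 intrinsics, pixels), "eye" and "attitude" of the camera in the world; the wrist camera has in their place "mount" (4x4, takes a point from camera to tool coordinates, whose origin is the TCP and whose axes are the flange's). Camera axes: x right, y up, looking along -z (the intrinsics and any distortion apply to the point x, -y, -z); pixel columns grow to the right and rows downward; lengths in m; the calibration is good to about 2 mm. A picture is of the moment at which its call begins: read the wrist's pose just before it. camera_model takes no time and is no camera call.
- finish_job(): hands the job in; it is judged then, once.
Trained networks look in the newest picture that a camera, given by its name, has taken for a name from the list of things; names that differ only in an ending like _2 or _b are one class to them, and where a whole thing is asked for, a point or a joint stands for the part that bears it (a point fixed in the world has none). Each returns a list of dicts, best first, with "confidence" (0 to 1); they miss things now and then, are a little off and sometimes report something else, mostly with a low value. They report only what shows in the picture. A call takes as long as a camera call. They do not tell look-alikes from the thing itself.
- look_for(query, camera): "rect" ([centre column, centre row, width, height] in pixels, round what is visible of it).
- outline_of(query, camera): "mask" (420x560 bool, what is visible of it) and "rect" ([centre column, centre row, width, height] in pixels, round what is visible of it).
- tip_of(query, camera): "xy" ([column, row] in pixels: a listed point, or the origin of a listed thing).
The state is a dict: "t": time; "joints": joint angles; "joint_vel": joint speeds; "tau": joint torques, N m; "tool_pos": TCP position; "eef_rot": TCP orientation; "force": force on the tool from outside, world axes, zero at the start; "moment": the same for the moment, N m; "grip_width": finger opening in m; "gripper_force": force on a finger pad.
Only numpy, scipy, OpenCV 4.12 (cv2) and the standard library are available. Lean on these libraries where they do the work, as an engineer would, in place of code of your own. Each camera call takes 0.05 s, during which the arm holds its last target. There are 200 camera calls.

TASK

Swing the shaker's lid up past its balance point so that it stays open by itself, stand every small tin from the rubber mat upright on the floor of the chest, and lower the lid by hand until it is fully shut, never letting it drop. Only then press the keys on the key box fully down, one at a time: the small one, then the medium one, then the large one. Leave the bottle and the stirring stick where they are.

Things in the scene. Friction and masses are not known exactly. Their poses are not given: they have to be found in the camera images.
- chest: Fixed grey bench-top tin shaker: an open-topped chest, outside 160 mm along its own x, 340 mm along its own y, 118 mm high without the lid; walls 10 mm thick; inside 140 x 320 mm with a flat floor 30 mm above its underside (bench level), so 88 mm deep. Origin at the centre of its underside; its own -x side (front) faces roughly towards the robot, +x is the hinge side, z up. It may be turned by up to 0.12 rad.
- lid (a joint): The chest's aluminium lid (160 x 340 x 10 mm, 0.42 kg with its handle), hinged along the top of the chest's far (+x) wall. Angle in rad: 0 shut, 1.8 fully open against its stop, leaning back away from the robot. The hinge is lightly damped, with no spring or catch: below about 1.5 rad the lid falls shut, beyond that it falls open and stays.
- lid_bar (a point): Middle of the lid's handle, a black round bar 12 mm thick and 130 mm long, parallel to the chest's y, held by two arms 46 mm (bar axis to lid edge) in front of the lid's front edge, with free space behind and below it. It can be pinched from above and turns between the fingers. It runs on a circle of 206 mm radius about the hinge, which lies at the level of the lid's underside; the bar's axis is 5 mm to the lid's outer side of it.
- lid_hinge (a point): Middle of the lid's hinge axis (axis along the chest's own y), on top of the chest's far wall, 119 mm above the bench.
- tin1_mid (a point): Small closed aluminium paint tin with a paper band, 60 mm across, 75 mm tall, about 0.25 kg (0.18 to 0.33). The point is its centre, half-way up; z is its own upward axis. Starts upright on the rubber mat; there are two to four of these tins, absent ones read None.
- tin2_mid (a point): Small closed aluminium paint tin with a paper band, 60 mm across, 75 mm tall, about 0.25 kg (0.18 to 0.33). The point is its centre, half-way up; z is its own upward axis. Starts upright on the rubber mat; there are two to four of these tins, absent ones read None.
- tin3_mid (a point): Small closed aluminium paint tin with a paper band, 60 mm across, 75 mm tall, about 0.25 kg (0.18 to 0.33). The point is its centre, half-way up; z is its own upward axis. Starts upright on the rubber mat; there are two to four of these tins, absent ones read None.
- tin4_mid (a point): Small closed aluminium paint tin with a paper band, 60 mm across, 75 mm tall, about 0.25 kg (0.18 to 0.33). The point is its centre, half-way up; z is its own upward axis. Starts upright on the rubber mat; there are two to four of these tins, absent ones read None.
- mat: Fixed flat black rubber mat, 230 x 230 mm, 3 mm thick, on which the tins start in two rows about 110 mm apart; to the left or the right of the shaker. Origin at the centre of its underside.
- keybox: Fixed grey key box, 110 mm (x) x 210 mm (y), 50 mm high, standing on the other side of the shaker from the mat; turned by up to 0.25 rad. Three grey round keys of different sizes stand in a row along its own y on top, from +y (left) to -y (right): small, medium, large, 56 and 64 mm apart. Origin at the centre of its underside.
- key_small (a joint): spring key in the key box, upright round cap 18 mm across, the small one of the three. Value 0 up, 0.006 m fully down (takes about 5 N); it springs back up when let go; it counts as pressed beyond 0.0042 m.
- key_medium (a joint): spring key in the key box, upright round cap 28 mm across, the middle-sized one of the three. Value 0 up, 0.006 m fully down (takes about 5 N); it springs back up when let go; it counts as pressed beyond 0.0042 m.
- key_large (a joint): spring key in the key box, upright round cap 40 mm across, the large one of the three. Value 0 up, 0.006 m fully down (takes about 5 N); it springs back up when let go; it counts as pressed beyond 0.0042 m.
- key_small_top (a point): Centre of the top of the small key's cap, 72 mm above the bench when up; the cap stands 10 mm proud of its collar.
- key_medium_top (a point): Centre of the top of the medium key's cap, 72 mm above the bench when up; the cap stands 10 mm proud of its collar.
- key_large_top (a point): Centre of the top of the large key's cap, 72 mm above the bench when up; the cap stands 10 mm proud of its collar.
- thinner: Bystander: closed squat bottle, 68 mm across, 120 mm high, standing on the robot's side of the key box. Origin at the centre of its underside.
- stirrer: Bystander: flat wooden stirring stick, 200 x 28 x 6 mm, lying on the bench beyond the key box. Origin at its middle, on its underside.
Mind the look-alikes: they are no part of the job. Leave any blue look-alike of the part that bears tin2_mid alone.

How it is judged (in metres and radians):
On the way, in this order (a step that is already met when the one before it is completed fails the run):
1. the lid is open past its balance point and stays so with the gripper touching nothing (value of joint lid above 1.6 rad and contact force between the fingers and anything else below 0.5 N), for 0.5 s.
2. every tin stands upright on the floor of the chest, let go (x of tin1_mid in the frame of chest between -0.045 and 0.045 m and y of tin1_mid in the frame of chest between -0.136 and 0.136 m and z of tin1_mid in the frame of chest between 0.06 and 0.074 m and angle between each of tin1_mid, tin2_mid, tin3_mid, tin4_mid's own z axis and vertical below 0.1 rad and x of tin2_mid in the frame of chest between -0.045 and 0.045 m and y of tin2_mid in the frame of chest between -0.136 and 0.136 m and z of tin2_mid in the frame of chest between 0.06 and 0.074 m and x of tin3_mid in the frame of chest between -0.045 and 0.045 m and y of tin3_mid in the frame of chest between -0.136 and 0.136 m and z of tin3_mid in the frame of chest between 0.06 and 0.074 m and x of tin4_mid in the frame of chest between -0.045 and 0.045 m and y of tin4_mid in the frame of chest between -0.136 and 0.136 m and z of tin4_mid in the frame of chest between 0.06 and 0.074 m and contact force between the fingers and anything else below 0.5 N), for 0.3 s.
3. the lid is shut (value of joint lid below 0.04 rad), for 0.3 s.
4. the small key is pressed on its own (value of joint key_small above 0.0042 m and value of joint each of key_medium, key_large below 0.0015 m), for 0.04 s.
5. the medium key is pressed on its own (value of joint key_medium above 0.0042 m and value of joint each of key_small, key_large below 0.0015 m), for 0.04 s.
6. the large key is pressed on its own (value of joint key_large above 0.0042 m and value of joint each of key_small, key_medium below 0.0015 m), for 0.04 s.
At the end, for the whole second after the job is handed in: Every present tin upright (within 0.1 rad) on the chest floor (centre 60 to 74 mm above the bench) between the walls; lid within 0.04 rad of shut; all three keys up again (within 1.5 mm) (x of tin1_mid in the frame of chest between -0.045 and 0.045 m and y of tin1_mid in the frame of chest between -0.136 and 0.136 m and z of tin1_mid in the frame of chest between 0.06 and 0.074 m and angle between each of tin1_mid, tin2_mid, tin3_mid, tin4_mid's own z axis and vertical below 0.1 rad and x of tin2_mid in the frame of chest between -0.045 and 0.045 m and y of tin2_mid in the frame of chest between -0.136 and 0.136 m and z of tin2_mid in the frame of chest between 0.06 and 0.074 m and x of tin3_mid in the frame of chest between -0.045 and 0.045 m and y of tin3_mid in the frame of chest between -0.136 and 0.136 m and z of tin3_mid in the frame of chest between 0.06 and 0.074 m and x of tin4_mid in the frame of chest between -0.045 and 0.045 m and y of tin4_mid in the frame of chest between -0.136 and 0.136 m and z of tin4_mid in the frame of chest between 0.06 and 0.074 m and value of joint lid below 0.04 rad and value of joint each of key_small, key_medium, key_large below 0.0015 m); the robot touches nothing.
It fails at once if a bystander (bottle or stick) pushed more than 30 mm (distance of any of thinner, stirrer from where it was at the start of the episode above 0.03 m).
It fails at once if the lid drops shut (faster than 3 rad/s in its last 0.15 rad) (value of joint lid below 0.15 rad and velocity of joint lid below -3 rad/s).
It fails at once if a key is pressed while the lid is not shut (value of joint lid above 0.1 rad and value of joint any of key_small, key_medium, key_large above 0.0042 m).
It fails at once if two keys are down together (value of joint each of key_small, key_medium above 0.0042 m or value of joint each of key_medium, key_large above 0.0042 m or value of joint each of key_small, key_large above 0.0042 m).
Of tin1, tin2, tin3, tin4 only 2 to 4 are there at a start; the rules pass over those that are not, and their reading is None.
At some moment in a run one of tin1, tin2, tin3, tin4 may be knocked a few centimetres aside while the robot is not near it.
It also fails if it takes over 208 s, if anything falls off the work surface, if the arm or the gripper's body presses on something with over 40 N, if the wrist force passes 120 N, or if a joint passes its speed limit or range.

## Working session

There is one attempt and no reset: what is moved stays moved. The work goes in short steps, Python scripts to look and compute and a shell command to move; the robot and the scene stay as the last step left them, time stands still between calls to the robot, and variables do not carry over. Pictures are saved under pics/ and viewed, at most 14 in all, crops included, and the job is handed in when it is done.

```bash
mkdir -p pics; cat > h.py <<'E'
import numpy as np, cv2
from scipy.spatial.transform import Rotation as R
from workcell import *
def rot(a):
    a=np.array(a,float)
    return a if a.shape==(3,3) else (R.from_euler('xyz',a,degrees=True).as_matrix() if a.size==3 else R.from_quat(a).as_matrix())
def cam(n,s=None):
    m=camera_model(n);K=np.array(m["intrinsics"])
    if "mount" in m:
        s=s or sense();T=np.eye(4);T[:3,:3]=rot(s["eef_rot"]);T[:3,3]=s["tool_pos"];T=T@np.array(m["mount"])
    else:
        T=np.eye(4);T[:3,:3]=rot(m["attitude"]);T[:3,3]=m["eye"]
    return K,T
def ray(n,uv,s=None):
    K,T=cam(n,s);d=np.linalg.inv(K)@[uv[0],uv[1],1];d=np.array([d[0],-d[1],-d[2]])
    return T[:3,3],T[:3,:3]@d
def atz(n,uv,z,s=None):
    o,d=ray(n,uv,s);return o+d*(z-o[2])/d[2]
def atd(n,uv,dep,s=None):
    o,d=ray(n,uv,s);return o+d*dep
def cloud(n,dep,s=None):
    K,T=cam(n,s);v,u=np.mgrid[:dep.shape[0],:dep.shape[1]]
    p=np.stack([(u-K[0,2])/K[0,0]*dep,-(v-K[1,2])/K[1,1]*dep,-dep],-1)
    return p@T[:3,:3].T+T[:3,3]
def save(n,rgb): cv2.imwrite("pics/%s.png"%n,cv2.cvtColor(rgb,cv2.COLOR_RGB2BGR))
E
python3 - <<'E'
from h import *
s=sense();print(s,finger_overhang if not callable(finger_overhang) else finger_overhang())
for n in("top","side","wrist"):print(n,camera_model(n))
p={}
for n in("top","side"):
    a,d=grab_frame(n);save(n+"0",a);np.save(n+"0.npy",d);p[n]=a
for q in["tin1_mid","lid_bar","lid_hinge","chest","mat","keybox","key_small_top","key_medium_top","key_large_top","thinner","stirrer"]:
    r=tip_of(q,"top")
    print(q,[(np.round(x["xy"]),round(x["confidence"],2)) for x in r][:6])
E
```

```text
{'t': 0.0, 'joints': array([ 5.65448686e+01,  2.05996435e+01,  8.66007478e+01, -8.52789583e-04,
        7.29076000e+01, -6.59381221e+00]), 'joint_vel': array([-0.15240854, -0.06215925, -0.08802017,  0.03090502,  0.01231723,
        0.03229384]), 'tau': array([-9.59418830e-04, -5.27618980e+01, -2.78619057e+01, -4.71041403e-04,
        1.33582260e-02, -1.02383919e-05]), 'tool_pos': array([0.27072869, 0.53469487, 0.24142412]), 'eef_rot': array([-1.79892630e+02, -1.15913558e-02,  1.53138921e+02]), 'force': array([0.59018648, 0.2467805 , 0.33612177]), 'moment': array([-0.01537627,  0.04777816, -0.05698811]), 'gripper_force': 0.0, 'grip_width': 0.08537329866758042} 0.011
top {'intrinsics': array([[428.75026089,   0.        , 283.34437568],
       [  0.        , 428.75026089, 206.47625966],
       [  0.        ,   0.        ,   1.        ]]), 'eye': array([ 0.30481467, -0.00295811,  1.40461965]), 'attitude': array([  7.75163922,   0.17194265, -88.73307832])}
side {'intrinsics': array([[461.43963304,   0.        , 281.65300121],
       [  0.        , 461.43963304, 209.13482933],
       [  0.
[... 449 characters left out ...]
-01, -2.36737269e-04, -6.54816283e-04,
         8.56968339e-04],
       [-5.56860771e-04,  2.92664364e-01, -9.56215070e-01,
        -1.32279602e-01],
       [ 0.00000000e+00,  0.00000000e+00,  0.00000000e+00,
         1.00000000e+00]])}
tin1_mid []
lid_bar [(array([294., 224.]), 0.82)]
lid_hinge [(array([174., 192.]), 0.68)]
chest [(array([290., 188.]), 0.84)]
mat [(array([389., 206.]), 0.65), (array([174., 225.]), 0.55)]
keybox [(array([181., 199.]), 0.91)]
key_small_top [(array([157., 191.]), 0.47), (array([294., 222.]), 0.23)]
key_medium_top [(array([175., 193.]), 0.44)]
key_large_top [(array([194., 199.]), 0.56)]
thinner [(array([171., 226.]), 0.75)]
stirrer [(array([192., 174.]), 0.56)]
```

View pics/top0.png

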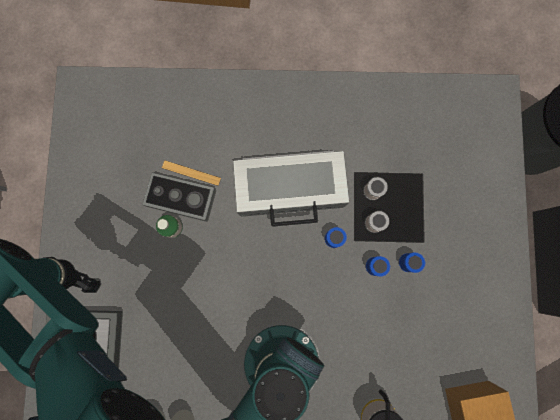

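View pics/side0.png

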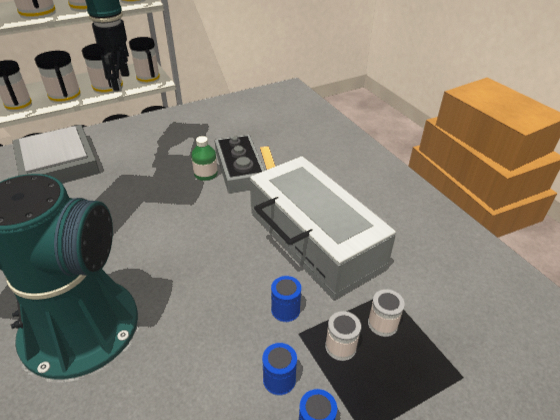

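```bash
python3 - <<'E'
from h import *
for n in("top","side"):
    d=np.load(n+"0.npy");P=cloud(n,d);Z=P[...,2];a=cv2.imread("pics/%s0.png"%n)
    print(n,"bench z",np.median(Z[(P[...,0]>.6)&(P[...,0]<.7)&(P[...,1]<-.05)&(P[...,1]>-.1)]) )
    X,Y=P[...,0],P[...,1]
    roi=(d>0)&(X>.25)&(X<.85)&(abs(Y)<.45)
    def comps(m,lab,minA):
        k,l,st,c=cv2.connectedComponentsWithStats(m.astype(np.uint8))
        for i in range(1,k):
            if st[i,4]>=minA:
                q=P[l==i];r=cv2.minAreaRect((q[:,:2]*1000).astype(np.float32))
                print(lab,st[i,4],"px",np.round(c[i]),"mean",np.round(q.mean(0),4),"rect",np.round(r[0],1),np.round(r[1],1),round(r[2],1), "bgr",a[l==i].mean(0).round(), "z",np.round(np.percentile(q[:,2],[5,95]),4))
    comps(roi&(Z>.122)&(Z<.14),"lid",60)
    comps(roi&(Z>.07)&(Z<.09),"tins",40)
    comps(roi&(Z>.066)&(Z<.076),"keys",20)
    comps(roi&(Z>.045)&(Z<.056)&(Y>.1),"box",60)
for q in ["key_small_top","key_medium_top","key_large_top","lid_bar","tin2_mid"]:
    pass
E
```

```text
top bench z 0.1288026733055656
lid 6228 px [290. 182.] mean [ 0.5522 -0.0149  0.1301] rect [534.3 -17.3] [217.9 340.4] 6.2 bgr [154. 162. 163.] z [0.1256 0.1345]
tins 304 px [377. 187.] mean [ 0.5547 -0.2881  0.0791] rect [ 555.  -288.3] [60.5 59.9] 64.1 bgr [114. 117. 120.] z [0.0744 0.0836]
tins 42 px [174. 194.] mean [0.5182 0.3492 0.0733] rect [518.5 348.5] [25.8 21.8] 2.3 bgr [94. 99. 99.] z [0.0702 0.0766]
tins 100 px [194. 199.] mean [0.5042 0.2859 0.073 ] rect [503.7 286.5] [36.4 35.2] 46.1 bgr [ 97. 103. 102.] z [0.0705 0.0769]
tins 311 px [379. 221.] mean [ 0.4477 -0.2922  0.0786] rect [ 447.8 -292.7] [59.1 61.2] 44.4 bgr [116. 119. 122.] z [0.0747 0.0832]
tins 188 px [168. 226.] mean [0.4165 0.3616 0.0818] rect [418.1 368.2] [65.1 64.8] 1.5 bgr [56. 88. 54.] z [0.074  0.0884]
tins 310 px [336. 237.] mean [ 0.3945 -0.1611  0.0759] rect [ 395.5 -161.6] [59.2 59.3] 1.1 bgr [124.  81.  61.] z [0.0719 0.0802]
tins 321 px [415. 262.] mean [ 0.3216 -0.4018  0.0764] rect [ 320.9 -402. ] [58.  60.9] 0.5 bgr [120.  77.  56.] z [0.0718 0.0809]
tins 316 px [380. 266.] mean [ 0.3078 -0
[... 3771 characters left out ...]
[22.4 57.3] 39.4 bgr [128. 136. 139.] z [0.0667 0.0754]
keys 73 px [341. 337.] mean [ 0.4307 -0.3105  0.0706] rect [ 433.9 -307.9] [22.1 56. ] 44.0 bgr [130. 138. 141.] z [0.0666 0.0755]
keys 576 px [279. 360.] mean [ 0.3067 -0.2993  0.0743] rect [ 308.5 -297.5] [61.1 60.8] 2.4 bgr [155.  86.  55.] z [0.0705 0.0759]
keys 526 px [318. 405.] mean [ 0.3241 -0.4013  0.0748] rect [ 324.9 -399.3] [50.9 60.9] 62.0 bgr [157.  88.  55.] z [0.0731 0.0759]
box 1141 px [238. 158.] mean [0.5115 0.3323 0.0503] rect [517.1 338.7] [212.9 110.2] 77.1 bgr [75. 78. 79.] z [0.0471 0.0536]
box 78 px [204. 166.] mean [0.4109 0.3403 0.0502] rect [414.8 345.2] [32.9 67.5] 74.6 bgr [133. 147. 162.] z [0.0455 0.0556]
```

```bash
cat >> h.py <<'E'
YAW=6.3; C=np.array([0.5603,-0.0159,0]); RC=R.from_euler('z',YAW,degrees=True).as_matrix()
def chest(p): return C+RC@np.array(p,float)
def bar(th): return chest([0.080-.206*np.cos(th)+.005*np.sin(th),0,.119+.206*np.sin(th)+.005*np.cos(th)])
def to(p,yaw=96.3):
    s=sense();Rt=rot(s["eef_rot"]);G=R.from_euler('xyz',[180,0,yaw],degrees=True).as_matrix()
    d=Rt.T@(np.array(p)-s["tool_pos"])/.06
    r=R.from_matrix(Rt.T@G).as_rotvec(degrees=True)/5
    print("t%.1f"%s["t"],"pos",np.round(s["tool_pos"],4),"rot",np.round(s["eef_rot"],1),"F",np.round(s["force"],1),"w%.4f gf%.1f"%(s["grip_width"],s["gripper_force"]),"| units",np.round(d,2),"turn",np.round(r,2))
E
Z='{"delta_pos":[0,0,0],"angular":[0,0,0.71]}'; 
python3 -m inch '[{"delta_pos":[0,0,0],"angular":[0,0,0.71]},{"delta_pos":[0,0,0],"angular":[0,0,0.71]},{"delta_pos":[0,0,0],"angular":[0,0,0.71]},{"delta_pos":[0,0,0],"angular":[0,0,0.71]},{"delta_pos":[0,0,0],"angular":[0,0,0.71]},{"delta_pos":[0,0,0],"angular":[0,0,0.71]},{"delta_pos":[0,0,0],"angular":[0,0,0.71]},{"delta_pos":[0,0,0],"angular":[0,0,0.71]}]' 120 40
python3 -m inch '[{"delta_pos":[0,0,0],"angular":[0,0,0.71]},{"delta_pos":[0,0,0],"angular":[0,0,0.71]},{"delta_pos":[0,0,0],"angular":[0,0,0.71]},{"delta_pos":[0,0,0],"angular":[0,0,0.71]},{"delta_pos":[0,0,0],"angular":[0,0,0.71]},{"delta_pos":[0,0,0],"angular":[0,0,0.71]},{"delta_pos":[0,0,0],"angular":[0,0,0.71]},{"delta_pos":[0,0,0],"angular":[0,0,0.71]}]'
python3 -m inch '[{"delta_pos":[-0.6,0.1,0],"angular":[0,0,0]},{"delta_pos":[-0.6,0.1,0],"angular":[0,0,0]},{"delta_pos":[-0.6,0.1,0],"angular":[0,0,0]},{"delta_pos":[-0.6,0.1,0],"angular":[0,0,0]},{"delta_pos":[-0.6,0.1,0],"angular":[0,0,0]},{"delta_pos":[-0.6,0.1,0],"angular":[0,0,0]},{"delta_pos":[-0.6,0.1,0],"angular":[0,0,0]},{"delta_pos":[-0.6,0.1,0],"angular":[0,0,0]}]'
python3 -m inch '[{"delta_pos":[-0.6,0.1,0],"angular":[0,0,0]},{"delta_pos":[-0.6,0.1,0],"angular":[0,0,0]},{"delta_pos":[-0.6,0.1,0],"angular":[0,0,0]},{"delta_pos":[-0.6,0.1,0],"angular":[0,0,0]},{"delta_pos":[-0.6,0.1,0],"angular":[0,0,0]},{"delta_pos":[-0.6,0.1,0],"angular":[0,0,0]},{"delta_pos":[-0.6,0.1,0],"angular":[0,0,0]},{"delta_pos":[-0.6,0.1,0],"angular":[0,0,0]}]'
python3 - <<'E'
from h import *
b=bar(0);print(b);to(b)
s=sense();a,d=grab_frame("wrist");save("w1",a);P=cloud("wrist",d,s)
m=(d>0)&(P[...,2]>.105)&(P[...,2]<.15)
q=P[m]; L=(q-C)@RC
# bar rows: chest x in -0.14..-0.11
k=(L[:,0]<-.1)&(abs(L[:,1])<.03)&(L[:,0]>-.16);print("bar pts chest frame",k.sum(),L[k].mean(0) if k.any() else None,np.percentile(L[k],[2,98],axis=0) if k.any() else None)
E
```

```text
t: 1.65
tool_pos: [0.2711, 0.5352, 0.2423]
eef_rot: [180.0, 0.0, 124.6]
force: [0.4, -0.1, 0.3]
grip_width: 0.045
gripper_force: 0.0
t: 2.65
tool_pos: [0.2711, 0.5352, 0.2423]
eef_rot: [-180.0, 0.0, 96.2]
force: [-0.2, 0.6, -0.4]
grip_width: 0.045
gripper_force: 0.0
t: 3.65
tool_pos: [0.3509, 0.2532, 0.2425]
eef_rot: [180.0, -0.0, 96.4]
force: [0.1, 0.2, -0.2]
grip_width: 0.045
gripper_force: 0.0
t: 4.65
tool_pos: [0.4304, -0.0279, 0.2426]
eef_rot: [180.0, 0.0, 96.3]
force: [0.0, 0.1, -0.2]
grip_width: 0.0456
gripper_force: 0.0
[ 0.43506092 -0.02972652  0.124     ]
t4.7 pos [ 0.4304 -0.0279  0.2426] rot [180.    0.   96.3] F [ 0.   0.1 -0.2] w0.0456 gf0.0 | units [-0.04  0.07  1.98] turn [0.01 0.   0.01]
bar pts chest frame 893 [-0.12732734  0.00120205  0.12957541] [[-0.13267718 -0.02863141  0.12645112]
 [-0.12162415  0.02880411  0.13167383]]
```

View pics/w1.png

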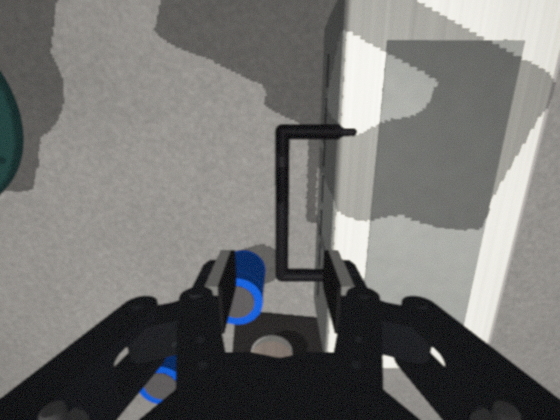

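```bash
python3 -m inch '[{"delta_pos":[-0.03,0.05,0],"angular":[0,0,0]},{"delta_pos":[0,0,0.4],"angular":[0,0,0]},{"delta_pos":[0,0,0.4],"angular":[0,0,0]},{"delta_pos":[0,0,0.4],"angular":[0,0,0]},{"delta_pos":[0,0,0.4],"angular":[0,0,0]},{"delta_pos":[0,0,0.3],"angular":[0,0,0]},{"delta_pos":[0,0,0.2],"angular":[0,0,0]},{"delta_pos":[0,0,0],"angular":[0,0,0]}]'
python3 -m inch '[{"delta_pos":[0,0,0],"angular":[0,0,0]},{"delta_pos":[0,0,0],"angular":[0,0,0]},{"delta_pos":[0,0,0],"angular":[0,0,0]},{"delta_pos":[0,0,0],"angular":[0,0,0]},{"delta_pos":[0,0,0],"angular":[0,0,0]},{"delta_pos":[0,0,0],"angular":[0,0,0]},{"delta_pos":[0,0,0],"angular":[0,0,0]},{"delta_pos":[0,0,0],"angular":[0,0,0]}]' 255 40
python3 - <<'E'
from h import *
s=sense();print(s["tool_pos"],s["force"],s["grip_width"],"TCP in chest",RC.T@(s["tool_pos"]-C))
th=np.deg2rad(np.arange(0,106,102/24))[:25];B=np.array([bar(t) for t in th]);L=(B-C)@RC
D=np.diff(L,axis=0)/.06
print("rows: y, z units (24 rows)");print(np.round(np.c_[np.rad2deg(th[1:]),D[:,0],-D[:,2]],2).tolist())
E
```

```text
t: 5.7
tool_pos: [0.4327, -0.0274, 0.1158]
eef_rot: [-179.9, -0.0, 96.4]
force: [0.7, -0.3, 0.4]
grip_width: 0.0453
gripper_force: 0.0
t: 6.7
tool_pos: [0.4329, -0.0282, 0.117]
eef_rot: [-180.0, 0.0, 96.3]
force: [-3.2, -1.3, 6.1]
grip_width: 0.0106
gripper_force: 39.0
[ 0.4328664  -0.02824062  0.11701494] [-3.15403038 -1.34685201  6.11063991] 0.01058974373395379 TCP in chest [-0.12801821  0.00171774  0.11701494]
rows: y, z units (24 rows)
[[4.25, 0.02, -0.25], [8.5, 0.03, -0.25], [12.75, 0.05, -0.25], [17.0, 0.07, -0.24], [21.25, 0.09, -0.24], [25.5, 0.11, -0.23], [29.75, 0.12, -0.22], [34.0, 0.14, -0.21], [38.25, 0.16, -0.2], [42.5, 0.17, -0.19], [46.75, 0.18, -0.18], [51.0, 0.2, -0.16], [55.25, 0.21, -0.15], [59.5, 0.22, -0.13], [63.75, 0.23, -0.12], [68.0, 0.23, -0.1], [72.25, 0.24, -0.08], [76.5, 0.25, -0.06], [80.75, 0.25, -0.04], [85.0, 0.25, -0.03], [89.25, 0.25, -0.01], [93.5, 0.25, 0.01], [97.75, 0.25, 0.03], [102.0, 0.25, 0.05]]
```

```bash
python3 -m inch '[{"delta_pos":[0,0.02,-0.25],"angular":[0,0,0]},{"delta_pos":[0,0.03,-0.25],"angular":[0,0,0]},{"delta_pos":[0,0.05,-0.25],"angular":[0,0,0]},{"delta_pos":[0,0.07,-0.24],"angular":[0,0,0]},{"delta_pos":[0,0.09,-0.24],"angular":[0,0,0]},{"delta_pos":[0,0.11,-0.23],"angular":[0,0,0]},{"delta_pos":[0,0.12,-0.22],"angular":[0,0,0]},{"delta_pos":[0,0.14,-0.21],"angular":[0,0,0]}]'
python3 - <<'E'
from h import *
print(bar(np.deg2rad(34)));to(bar(np.deg2rad(34))-[0,0,.008]);grab_frame("side");a,d=grab_frame("side");save("s2",a)
E
```

```text
t: 7.7
tool_pos: [0.4674, -0.0244, 0.2296]
eef_rot: [-179.6, 0.0, 96.4]
force: [-8.6, -3.5, 3.4]
grip_width: 0.0104
gripper_force: 39.1
[ 0.47284557 -0.02555506  0.23833893]
t7.7 pos [ 0.4674 -0.0244  0.2296] rot [-179.6    0.    96.4] F [-8.6 -3.5  3.4] w0.0104 gf39.1 | units [-0.03  0.09 -0.01] turn [-0.08  0.01  0.01]
```

View pics/s2.png

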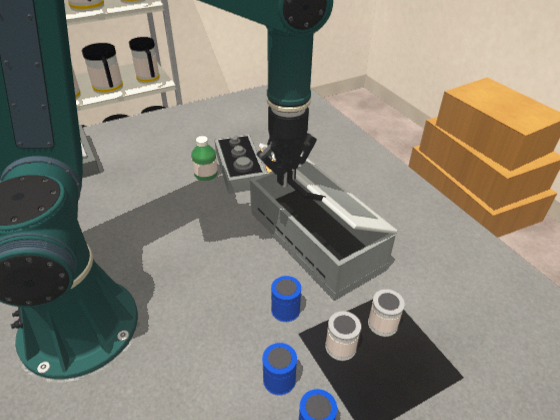

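```bash
python3 -m inch '[{"delta_pos":[0,0.15,-0.2],"angular":[0,0,0]},{"delta_pos":[0,0.16,-0.19],"angular":[0,0,0]},{"delta_pos":[0,0.18,-0.18],"angular":[0,0,0]},{"delta_pos":[0,0.19,-0.16],"angular":[0,0,0]},{"delta_pos":[0,0.2,-0.15],"angular":[0,0,0]},{"delta_pos":[0,0.21,-0.13],"angular":[0,0,0]},{"delta_pos":[0,0.22,-0.12],"angular":[0,0,0]},{"delta_pos":[0,0.23,-0.1],"angular":[0,0,0]}]'
python3 -m inch '[{"delta_pos":[0,0.24,-0.08],"angular":[0,0,0]},{"delta_pos":[0,0.25,-0.06],"angular":[0,0,0]},{"delta_pos":[0,0.25,-0.04],"angular":[0,0,0]},{"delta_pos":[0,0.25,-0.03],"angular":[0,0,0]},{"delta_pos":[0,0.25,-0.01],"angular":[0,0,0]},{"delta_pos":[0,0.25,0.01],"angular":[0,0,0]},{"delta_pos":[0,0.25,0.03],"angular":[0,0,0]},{"delta_pos":[0,0.25,0.05],"angular":[0,0,0]}]'
python3 - <<'E'
from h import *
to(bar(1.78)-[0,0,.008]);print((sense()["tool_pos"]-C)@RC)
E
```

```text
t: 8.8
tool_pos: [0.5616, -0.0141, 0.3061]
eef_rot: [-179.9, 0.1, 96.3]
force: [-6.3, -1.6, 12.3]
grip_width: 0.0101
gripper_force: 41.8
t: 9.8
tool_pos: [0.6828, -0.0009, 0.3126]
eef_rot: [179.9, 0.1, 96.3]
force: [-0.4, -1.7, 6.2]
grip_width: 0.0103
gripper_force: 44.2
t9.8 pos [ 0.6828 -0.0009  0.3126] rot [1.799e+02 1.000e-01 9.630e+01] F [-0.4 -1.7  6.2] w0.0103 gf44.2 | units [-0.02  0.07  0.02] turn [0.03 0.01 0.  ]
[0.12336835 0.00148398 0.31261102]
```

```bash
python3 -m inch '[{"delta_pos":[0,0,0],"angular":[0,0,0]},{"delta_pos":[0,0,0],"angular":[0,0,0]},{"delta_pos":[0,0,0],"angular":[0,0,0]},{"delta_pos":[0,0,0],"angular":[0,0,0]},{"delta_pos":[0,0,-0.3],"angular":[0,0,0]},{"delta_pos":[0,0,-0.4],"angular":[0,0,0]},{"delta_pos":[0,0,-0.4],"angular":[0,0,0]},{"delta_pos":[0,0,0],"angular":[0,0,0]}]' 0 40
python3 - <<'E'
from h import *
t=(0.4477,-0.2935,.10)
to(t); to((0.5549,-0.290,.1))
E
```

```text
t: 10.8
tool_pos: [0.6827, -0.0006, 0.381]
eef_rot: [179.7, 0.1, 96.3]
force: [0.1, -0.2, -0.6]
grip_width: 0.0852
gripper_force: 0.0
t10.8 pos [ 6.827e-01 -6.000e-04  3.810e-01] rot [1.797e+02 1.000e-01 9.630e+01] F [ 0.1 -0.2 -0.6] w0.0852 gf0.0 | units [-4.41 -4.46  4.66] turn [0.07 0.02 0.01]
t10.8 pos [ 6.827e-01 -6.000e-04  3.810e-01] rot [1.797e+02 1.000e-01 9.630e+01] F [ 0.1 -0.2 -0.6] w0.0852 gf0.0 | units [-4.55 -2.68  4.67] turn [0.07 0.02 0.01]
```

```bash
python3 -m inch '[{"delta_pos":[-0.55,-0.55,0],"angular":[0,0,0]},{"delta_pos":[-0.55,-0.55,0],"angular":[0,0,0]},{"delta_pos":[-0.55,-0.55,0],"angular":[0,0,0]},{"delta_pos":[-0.55,-0.55,0],"angular":[0,0,0]},{"delta_pos":[-0.55,-0.55,0],"angular":[0,0,0]},{"delta_pos":[-0.55,-0.55,0],"angular":[0,0,0]},{"delta_pos":[-0.55,-0.55,0],"angular":[0,0,0]},{"delta_pos":[-0.55,-0.55,0],"angular":[0,0,0]}]'
cat >> h.py <<'E'
def tins(n,zlo=.072,zhi=.088,out=None,zb=None):
    s=sense();a,d=grab_frame(n);P=cloud(n,d,s)
    if out:save(out,a)
    X,Y,Z=P[...,0],P[...,1],P[...,2]
    m=(d>0)&(X>.25)&(X<.85)&(abs(Y)<.5)&(Z>zlo)&(Z<zhi)
    k,l,st,c=cv2.connectedComponentsWithStats(m.astype(np.uint8))
    for i in range(1,k):
        if st[i,4]>=100:
            q=P[l==i];r=cv2.minAreaRect((q[:,:2]*1000).astype(np.float32));col=a[l==i].mean(0)
            print(n,"BLUE" if col[2]>col[0]+25 else "tin",np.round(r[0],1),np.round(r[1],1),"z%.4f"%np.median(q[:,2]),"px",c[i].round(),"chest",np.round((q.mean(0)-C)@RC,3))
    return a,P
E
python3 - <<'E'
from h import *
for n in("top","side","wrist"):tins(n)
to((0.4477,-0.2935,.047))
E
```

```text
t: 11.8
tool_pos: [0.4467, -0.2928, 0.3768]
eef_rot: [-180.0, -0.0, 96.3]
force: [0.8, -0.5, -0.3]
grip_width: 0.0853
gripper_force: 0.0
top tin [ 554.7 -288.3] [60.2 60.3] z0.0791 px [377. 186.] chest [-0.035 -0.27   0.079]
top tin [ 457.7 -282.1] [29.5 60.4] z0.0793 px [376. 218.] chest [-0.133 -0.253  0.079]
top tin [419.4 367. ] [64.7 64.8] z0.0814 px [168. 226.] chest [-0.101  0.39   0.081]
top BLUE [ 395.3 -161.5] [58.9 59.1] z0.0763 px [336. 237.] chest [-0.181 -0.126  0.076]
top BLUE [ 320.8 -401.5] [57.9 60.3] z0.0761 px [414. 262.] chest [-0.279 -0.357  0.076]
side tin [415.8 352.1] [44.8 64.7] z0.0805 px [203. 155.] chest [-0.106  0.377  0.08 ]
side tin [583.3 121.6] [ 82.8 160.6] z0.0803 px [293. 182.] chest [0.032 0.141 0.08 ]
side tin [497.  -55.5] [147.5 375.1] z0.0803 px [320. 246.] chest [-0.055 -0.073  0.08 ]
side tin [636.8 -92. ] [  5.8 108.6] z0.0802 px [363. 227.] chest [ 0.068 -0.085  0.08 ]
side BLUE [ 394.9 -163.6] [61.5 60.3] z0.0758 px [286. 288.] chest [-0.181 -0.13   0.076]
side tin [ 554.9 -291.2] [62.4 60.5] z0.0788 px [388. 303.] chest [-0.037 -0.274  
[... 358 characters left out ...]
2  0.079]
wrist tin [ 640.2 -111.6] [  2.5 105.3] z0.0801 px [446.  44.] chest [ 0.069 -0.103  0.08 ]
wrist BLUE [ 396.4 -161.8] [60.8 60.7] z0.0762 px [253.  66.] chest [-0.179 -0.127  0.076]
wrist BLUE [ 309.8 -295.6] [61.4 60.6] z0.0761 px [186. 160.] chest [-0.279 -0.25   0.076]
wrist tin [ 449.5 -293. ] [60.8 60.6] z0.0793 px [282. 169.] chest [-0.141 -0.263  0.079]
wrist tin [ 556.9 -289.2] [59.8 61.3] z0.0794 px [356. 174.] chest [-0.034 -0.27   0.079]
wrist BLUE [ 323.7 -402.5] [61.3 60.4] z0.0761 px [194. 230.] chest [-0.277 -0.358  0.076]
t11.9 pos [ 0.4467 -0.2932  0.3768] rot [-180.    -0.    96.1] F [0.4 0.1 0.5] w0.0856 gf0.0 | units [-0.01  0.02  5.5 ] turn [-0.01 -0.   -0.03]
```

```bash
python3 -m inch '[{"delta_pos":[0,0.03,1],"angular":[0,0,0]},{"delta_pos":[0,0,1],"angular":[0,0,0]},{"delta_pos":[0,0,1],"angular":[0,0,0]},{"delta_pos":[0,0,0.9],"angular":[0,0,0]},{"delta_pos":[0,0,0.7],"angular":[0,0,0]},{"delta_pos":[0,0,0.5],"angular":[0,0,0]},{"delta_pos":[0,0,0.3],"angular":[0,0,0]},{"delta_pos":[0,0,0.1],"angular":[0,0,0]}]'
python3 -m inch '[{"delta_pos":[0,0,0],"angular":[0,0,0]},{"delta_pos":[0,0,0],"angular":[0,0,0]},{"delta_pos":[0,0,0],"angular":[0,0,0]},{"delta_pos":[0,0,0],"angular":[0,0,0]},{"delta_pos":[0,0,0],"angular":[0,0,0]},{"delta_pos":[0,0,0],"angular":[0,0,0]},{"delta_pos":[0,0,0],"angular":[0,0,0]},{"delta_pos":[0,0,0],"angular":[0,0,0]}]' 255 40
python3 -m inch '[{"delta_pos":[0,0,-0.1],"angular":[0,0,0]},{"delta_pos":[0,0,-0.3],"angular":[0,0,0]},{"delta_pos":[0,0,-0.6],"angular":[0,0,0]},{"delta_pos":[0,0,-0.7],"angular":[0,0,0]},{"delta_pos":[0,0,-0.7],"angular":[0,0,0]},{"delta_pos":[0,0,-0.7],"angular":[0,0,0]},{"delta_pos":[0,0,-0.4],"angular":[0,0,0]},{"delta_pos":[0,0,0],"angular":[0,0,0]}]'
python3 - <<'E'
from h import *
to(chest([-.002,.075,.075])); to(chest([-.002,-.075,.075]))
E
```

```text
t: 12.95
tool_pos: [0.4498, -0.2903, 0.0459]
eef_rot: [-179.9, -0.1, 96.4]
force: [0.5, -0.1, 0.8]
grip_width: 0.0853
gripper_force: 0.0
t: 13.95
tool_pos: [0.4505, -0.2922, 0.0481]
eef_rot: [179.9, 0.1, 96.3]
force: [0.7, 1.6, 6.5]
grip_width: 0.0595
gripper_force: 43.9
t: 14.95
tool_pos: [0.4506, -0.2926, 0.2591]
eef_rot: [179.9, 0.2, 96.3]
force: [0.5, 0.2, -2.4]
grip_width: 0.0589
gripper_force: 43.9
t14.9 pos [ 0.4506 -0.2926  0.2591] rot [179.9   0.2  96.3] F [ 0.5  0.2 -2.4] w0.0589 gf43.9 | units [5.64 2.29 3.06] turn [0.03 0.04 0.01]
t14.9 pos [ 0.4506 -0.2926  0.2591] rot [179.9   0.2  96.3] F [ 0.5  0.2 -2.4] w0.0589 gf43.9 | units [3.14 2.28 3.06] turn [0.03 0.04 0.01]
```

```bash
python3 -m inch '[{"delta_pos":[0.5,0.2,0],"angular":[0,0,0]},{"delta_pos":[0.8,0.32,0],"angular":[0,0,0]},{"delta_pos":[0.9,0.36,0],"angular":[0,0,0]},{"delta_pos":[0.9,0.36,0],"angular":[0,0,0]},{"delta_pos":[0.9,0.36,0],"angular":[0,0,0]},{"delta_pos":[0.8,0.35,0],"angular":[0,0,0]},{"delta_pos":[0.6,0.25,0],"angular":[0,0,0]},{"delta_pos":[0.2,0.1,0],"angular":[0,0,0]}]'
python3 -m inch '[{"delta_pos":[0,0,0.3],"angular":[0,0,0]},{"delta_pos":[0,0,0.5],"angular":[0,0,0]},{"delta_pos":[0,0,0.5],"angular":[0,0,0]},{"delta_pos":[0,0,0.4],"angular":[0,0,0]},{"delta_pos":[0,0,0.3],"angular":[0,0,0]},{"delta_pos":[0,0,0.2],"angular":[0,0,0]},{"delta_pos":[0,0,0],"angular":[0,0,0]},{"delta_pos":[0,0,0],"angular":[0,0,0]}]'
python3 - <<'E'
from h import *
to(chest([-.002,.075,.075]))
a,P=tins("wrist",.10,.14,"w3")
X=(P.reshape(-1,3)-C)@RC
m=(X[:,2]>.112)&(X[:,2]<.122)
for y0,y1 in((-.14,-.05),(.05,.14)):
    k=m&(X[:,1]>y0)&(X[:,1]<y1);x=X[k,0]
    for lo,hi in((-.1,-.06),(.06,.1)):
        w=x[(x>lo)&(x<hi)];print(y0,"wall x",len(w),np.percentile(w,[3,50,97]).round(4) if len(w) else None)
E
```

```text
t: 15.95
tool_pos: [0.5491, 0.0594, 0.2553]
eef_rot: [-179.8, -0.0, 96.5]
force: [0.6, 0.1, -2.0]
grip_width: 0.059
gripper_force: 44.0
t: 16.95
tool_pos: [0.5504, 0.0571, 0.1257]
eef_rot: [180.0, 0.0, 96.3]
force: [-0.0, 0.4, -1.4]
grip_width: 0.0591
gripper_force: 44.0
t16.9 pos [0.5504 0.0571 0.1257] rot [180.    0.   96.3] F [-0.   0.4 -1.4] w0.0591 gf44.0 | units [ 0.02 -0.    0.85] turn [0.01 0.   0.01]
wrist tin [550.2  92.3] [168.4 124.3] z0.1188 px [331. 156.] chest [0.02  0.129 0.12 ]
wrist tin [548.7  75.1] [86.4 23.3] z0.1287 px [279. 236.] chest [-0.002  0.095  0.126]
wrist tin [484.8 -28.2] [10.8 39.7] z0.1185 px [155. 382.] chest [-0.075 -0.002  0.118]
wrist tin [635.7  -7.4] [16.2 37.6] z0.1265 px [415. 392.] chest [ 0.076 -0.001  0.126]
-0.14 wall x 0 None
-0.14 wall x 0 None
0.05 wall x 4504 [-0.0812 -0.075  -0.0712]
0.05 wall x 3093 [0.068  0.0697 0.0731]
```

View pics/w3.png

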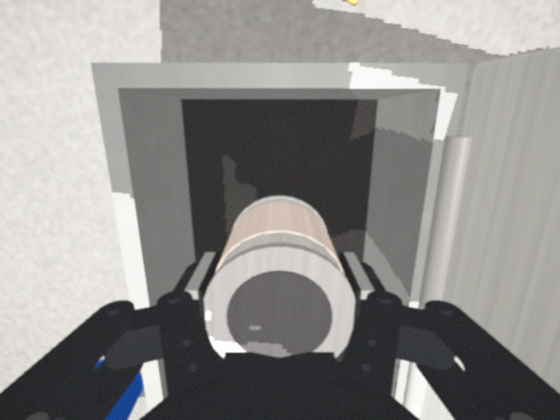

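```bash
python3 -m inch '[{"delta_pos":[0,0,0.2],"angular":[0,0,0]},{"delta_pos":[0,0,0.2],"angular":[0,0,0]},{"delta_pos":[0,0,0.2],"angular":[0,0,0]},{"delta_pos":[0,0,0.12],"angular":[0,0,0]},{"delta_pos":[0,0,0.07],"angular":[0,0,0]},{"delta_pos":[0,0,0.03],"angular":[0,0,0]},{"delta_pos":[0,0,0.01],"angular":[0,0,0]},{"delta_pos":[0,0,0],"angular":[0,0,0]}]'
python3 -m inch '[{"delta_pos":[0,0,0],"angular":[0,0,0]},{"delta_pos":[0,0,0],"angular":[0,0,0]},{"delta_pos":[0,0,0],"angular":[0,0,0]},{"delta_pos":[0,0,0],"angular":[0,0,0]},{"delta_pos":[0,0,0],"angular":[0,0,0]},{"delta_pos":[0,0,-0.2],"angular":[0,0,0]},{"delta_pos":[0,0,-0.5],"angular":[0,0,0]},{"delta_pos":[0,0,-0.7],"angular":[0,0,0]}]' 20 40
python3 -m inch '[{"delta_pos":[0,0,-0.8],"angular":[0,0,0]},{"delta_pos":[0,0,-0.8],"angular":[0,0,0]},{"delta_pos":[0,0,-0.6],"angular":[0,0,0]},{"delta_pos":[-0.5,-0.1,-0.2],"angular":[0,0,0]},{"delta_pos":[-0.9,-0.1,0],"angular":[0,0,0]},{"delta_pos":[-0.9,-0.1,0],"angular":[0,0,0]},{"delta_pos":[-0.9,-0.1,0],"angular":[0,0,0]},{"delta_pos":[-0.9,0,0],"angular":[0,0,0]}]' 0
python3 - <<'E'
from h import *
for n in("top","side","wrist"):tins(n,.072,.115)
to((0.556,-0.2895,.047))
E
```

```text
t: 18.0
tool_pos: [0.5502, 0.0573, 0.0758]
eef_rot: [180.0, 0.0, 96.3]
force: [0.7, 0.2, -2.5]
grip_width: 0.0592
gripper_force: 44.0
t: 19.0
tool_pos: [0.5491, 0.0573, 0.1602]
eef_rot: [-179.9, -0.0, 96.3]
force: [-0.1, -0.2, 0.8]
grip_width: 0.079
gripper_force: 0.0
t: 20.0
tool_pos: [0.5527, -0.1914, 0.3046]
eef_rot: [180.0, 0.0, 96.3]
force: [0.8, 0.1, 0.1]
grip_width: 0.0853
gripper_force: 0.0
top tin [610.9  18.6] [130.5 354.9] z0.0946 px [280. 165.] chest [0.056 0.029 0.094]
top tin [549.1  55.5] [60.9 58.2] z0.1058 px [267. 185.] chest [-0.005  0.073  0.104]
top tin [ 555.9 -293.6] [61.2 51.3] z0.0790 px [379. 186.] chest [-0.035 -0.275  0.079]
top tin [473.2  25.9] [  3.9 237.1] z0.0937 px [276. 210.] chest [-0.083  0.051  0.093]
top tin [418.3 367.5] [65.8 64.9] z0.0864 px [167. 226.] chest [-0.101  0.39   0.087]
top BLUE [ 320.8 -401.4] [57.9 60. ] z0.0763 px [415. 262.] chest [-0.28  -0.357  0.076]
top BLUE [ 306.9 -294.6] [59.8 59.4] z0.0764 px [380. 266.] chest [-0.282 -0.249  0.076]
side tin [415.  352.7] [46.4 64.6] z0.0867 px [203. 152.] chest [-0.104  0.38   0.089]

[... 515 characters left out ...]
0.253  0.076]
side BLUE [ 324.8 -399.5] [51.7 60.8] z0.0759 px [318. 406.] chest [-0.278 -0.358  0.076]
wrist tin [567.3 -89.3] [141. 172.] z0.0952 px [319.  99.] chest [ 0.018 -0.089  0.094]
wrist BLUE [ 396.3 -161.7] [61.3 61.1] z0.0761 px [148. 137.] chest [-0.178 -0.126  0.076]
wrist BLUE [ 309.9 -295.4] [61.5 61.6] z0.0759 px [ 83. 235.] chest [-0.279 -0.249  0.076]
wrist tin [ 556.4 -289.1] [60.2 61.8] z0.0792 px [273. 250.] chest [-0.033 -0.27   0.079]
wrist BLUE [ 319.1 -398.3] [61.8 47.4] z0.0760 px [ 97. 304.] chest [-0.279 -0.353  0.076]
t20.1 pos [ 0.5532 -0.1923  0.3041] rot [180.    0.   96.1] F [-0.2 -0.2 -0. ] w0.0854 gf0.0 | units [-1.61 -0.13  4.29] turn [ 0.01  0.01 -0.04]
```

```bash
python3 -m inch '[{"delta_pos":[-0.4,-0.03,0],"angular":[0,0,0]},{"delta_pos":[-0.5,-0.03,0],"angular":[0,0,0]},{"delta_pos":[-0.5,-0.03,0],"angular":[0,0,0]},{"delta_pos":[-0.2,-0.03,0.2],"angular":[0,0,0]},{"delta_pos":[0,0,0.6],"angular":[0,0,0]},{"delta_pos":[0,0,0.7],"angular":[0,0,0]},{"delta_pos":[0,0,0.6],"angular":[0,0,0]},{"delta_pos":[0,0,0.3],"angular":[0,0,0]}]'
python3 -m inch '[{"delta_pos":[0,0,0.3],"angular":[0,0,0]},{"delta_pos":[0,0,0.5],"angular":[0,0,0]},{"delta_pos":[0,0,0.5],"angular":[0,0,0]},{"delta_pos":[0,0,0.3],"angular":[0,0,0]},{"delta_pos":[0,0,0.2],"angular":[0,0,0]},{"delta_pos":[0,0,0.09],"angular":[0,0,0]},{"delta_pos":[0,0,0],"angular":[0,0,0]},{"delta_pos":[0,0,0],"angular":[0,0,0]}]'
python3 -m inch '[{"delta_pos":[0,0,0],"angular":[0,0,0]},{"delta_pos":[0,0,0],"angular":[0,0,0]},{"delta_pos":[0,0,0],"angular":[0,0,0]},{"delta_pos":[0,0,0],"angular":[0,0,0]},{"delta_pos":[0,0,0],"angular":[0,0,0]},{"delta_pos":[0,0,0],"angular":[0,0,0]},{"delta_pos":[0,0,0],"angular":[0,0,0]},{"delta_pos":[0,0,0],"angular":[0,0,0]}]' 255 40
python3 -m inch '[{"delta_pos":[0,0,-0.1],"angular":[0,0,0]},{"delta_pos":[0,0,-0.3],"angular":[0,0,0]},{"delta_pos":[0,0,-0.6],"angular":[0,0,0]},{"delta_pos":[0,0,-0.7],"angular":[0,0,0]},{"delta_pos":[0,0,-0.7],"angular":[0,0,0]},{"delta_pos":[0,0,-0.7],"angular":[0,0,0]},{"delta_pos":[0,0,-0.4],"angular":[0,0,0]},{"delta_pos":[0,0,0],"angular":[0,0,0]}]'
python3 - <<'E'
from h import *
to(chest([-.002,-.075,.075]))
E
```

```text
t: 21.15
tool_pos: [0.5552, -0.2842, 0.1569]
eef_rot: [-179.8, -0.2, 96.4]
force: [-0.0, 0.2, 0.7]
grip_width: 0.0854
gripper_force: 0.0
t: 22.15
tool_pos: [0.5573, -0.2864, 0.0469]
eef_rot: [179.9, 0.1, 96.3]
force: [0.1, 0.2, 0.1]
grip_width: 0.0853
gripper_force: 0.0
t: 23.15
tool_pos: [0.5567, -0.2863, 0.0468]
eef_rot: [180.0, 0.0, 96.3]
force: [-1.9, 1.1, 5.4]
grip_width: 0.0594
gripper_force: 42.9
t: 24.15
tool_pos: [0.5579, -0.2868, 0.2593]
eef_rot: [179.8, 0.2, 96.3]
force: [0.7, -0.5, -2.5]
grip_width: 0.0589
gripper_force: 44.1
t24.1 pos [ 0.5579 -0.2868  0.2593] rot [179.8   0.2  96.3] F [ 0.7 -0.5 -2.5] w0.0589 gf44.1 | units [3.24 0.49 3.06] turn [0.05 0.04 0.01]
```

```bash
python3 -m inch '[{"delta_pos":[0.3,0.05,0],"angular":[0,0,0]},{"delta_pos":[0.6,0.1,0],"angular":[0,0,0]},{"delta_pos":[0.7,0.1,0],"angular":[0,0,0]},{"delta_pos":[0.7,0.1,0],"angular":[0,0,0]},{"delta_pos":[0.6,0.1,0],"angular":[0,0,0]},{"delta_pos":[0.3,0.04,0],"angular":[0,0,0]},{"delta_pos":[0,0,0],"angular":[0,0,0]},{"delta_pos":[0,0,0.2],"angular":[0,0,0]}]'
python3 -m inch '[{"delta_pos":[0,0,0.4],"angular":[0,0,0]},{"delta_pos":[0,0,0.5],"angular":[0,0,0]},{"delta_pos":[0,0,0.4],"angular":[0,0,0]},{"delta_pos":[0,0,0.3],"angular":[0,0,0]},{"delta_pos":[0,0,0.3],"angular":[0,0,0]},{"delta_pos":[0,0,0.2],"angular":[0,0,0]},{"delta_pos":[0,0,0.2],"angular":[0,0,0]},{"delta_pos":[0,0,0],"angular":[0,0,0]}]'
python3 - <<'E'
from h import *
to(chest([-.002,-.075,.0745]))
E
```

```text
t: 25.15
tool_pos: [0.5654, -0.0928, 0.2442]
eef_rot: [179.9, 0.1, 96.3]
force: [0.5, -0.7, -3.2]
grip_width: 0.0591
gripper_force: 44.1
t: 26.15
tool_pos: [0.5641, -0.0921, 0.1051]
eef_rot: [-179.9, -0.0, 96.3]
force: [0.0, 0.1, -2.7]
grip_width: 0.0592
gripper_force: 44.1
t26.1 pos [ 0.5641 -0.0921  0.1051] rot [-179.9   -0.    96.3] F [ 0.   0.1 -2.7] w0.0592 gf44.1 | units [0.02 0.04 0.51] turn [-0.02 -0.01  0.  ]
```

```bash
python3 -m inch '[{"delta_pos":[0,0.03,0.15],"angular":[0,0,0]},{"delta_pos":[0,0,0.15],"angular":[0,0,0]},{"delta_pos":[0,0,0.1],"angular":[0,0,0]},{"delta_pos":[0,0,0.06],"angular":[0,0,0]},{"delta_pos":[0,0,0.03],"angular":[0,0,0]},{"delta_pos":[0,0,0.01],"angular":[0,0,0]},{"delta_pos":[0,0,0],"angular":[0,0,0]},{"delta_pos":[0,0,0],"angular":[0,0,0]}]'
python3 -m inch '[{"delta_pos":[0,0,0],"angular":[0,0,0]},{"delta_pos":[0,0,0],"angular":[0,0,0]},{"delta_pos":[0,0,0],"angular":[0,0,0]},{"delta_pos":[0,0,0],"angular":[0,0,0]},{"delta_pos":[0,0,0],"angular":[0,0,0]},{"delta_pos":[0,0,-0.2],"angular":[0,0,0]},{"delta_pos":[0,0,-0.5],"angular":[0,0,0]},{"delta_pos":[0,0,-0.7],"angular":[0,0,0]}]' 20 40
python3 -m inch '[{"delta_pos":[0,0,-0.8],"angular":[0,0,0]},{"delta_pos":[0,-0.2,-0.8],"angular":[0,0,0]},{"delta_pos":[0,-0.4,-0.8],"angular":[0,0,0]},{"delta_pos":[0,-0.4,-0.8],"angular":[0,0,0]},{"delta_pos":[0,-0.4,-0.6],"angular":[0,0,0]},{"delta_pos":[0,0,0],"angular":[0,0,0]},{"delta_pos":[0,0,0],"angular":[0,0,0]},{"delta_pos":[0,0,0],"angular":[0,0,0]}]' 120
python3 - <<'E'
from h import *
tins("top",.072,.12,"t4");tins("side",.098,.115)
s=sense();a,d=grab_frame("wrist");save("w4",a)
to(bar(1.8)+[0,0,.05])
E
```

```text
t: 27.15
tool_pos: [0.5666, -0.0918, 0.0763]
eef_rot: [180.0, 0.0, 96.3]
force: [-0.9, 0.3, -3.4]
grip_width: 0.0591
gripper_force: 44.1
t: 28.15
tool_pos: [0.5657, -0.0916, 0.1608]
eef_rot: [-179.9, -0.0, 96.3]
force: [0.0, -0.4, -0.2]
grip_width: 0.0788
gripper_force: 0.0
t: 29.15
tool_pos: [0.4828, -0.1008, 0.3869]
eef_rot: [-179.9, -0.1, 96.3]
force: [-0.1, -0.4, 0.4]
grip_width: 0.0453
gripper_force: 0.0
top tin [548.2  46.5] [159.3 217. ] z0.1121 px [259. 182.] chest [0.007 0.097 0.105]
top tin [563.6 -80.6] [59.5 29.2] z0.1052 px [312. 182.] chest [-0.009 -0.066  0.103]
top tin [548.9  55.4] [60.6 58. ] z0.1059 px [267. 185.] chest [-0.005  0.073  0.105]
top tin [488.7 -81.1] [10.9 78.5] z0.1142 px [311. 205.] chest [-0.08  -0.056  0.106]
top tin [419. 367.] [64.2 65.9] z0.0877 px [167. 225.] chest [-0.101  0.391  0.09 ]
top BLUE [ 395.2 -157.1] [52.1 59.8] z0.0765 px [336. 237.] chest [-0.18  -0.124  0.077]
top BLUE [ 320.9 -401. ] [58.  60.6] z0.0763 px [414. 262.] chest [-0.28  -0.357  0.076]
top BLUE [ 307.3 -294.4] [58.8 59.5] z0.0761 px [379. 266.] chest [-0.282 -0.248  0.076]
side tin [615.2  16.9] [125.4 343.9] z0.1067 px [324. 193.] chest [0.047 0.042 0.107]
side tin [495.5 -55.5] [146.3 373.9] z0.1064 px [320. 238.] chest [-0.054 -0.072  0.106]
side tin [550.3  53.6] [64.1 58.4] z0.1055 px [299. 195.] chest [-0.005  0.068  0.105]
side tin [566.1 -97.2] [62.6 60.5] z0.1055 px [339. 231.] chest [-0.005 -0.083  0.105]
t29.3 pos [ 0.483  -0.1008  0.387 ] rot [-1.799e+02 -1.000e-01  9.640e+01] F [-0.1 -0.3  1.3] w0.0451 gf0.0 | units [1.26 3.63 0.3 ] turn [-0.02 -0.01  0.01]
```

View pics/w4.png

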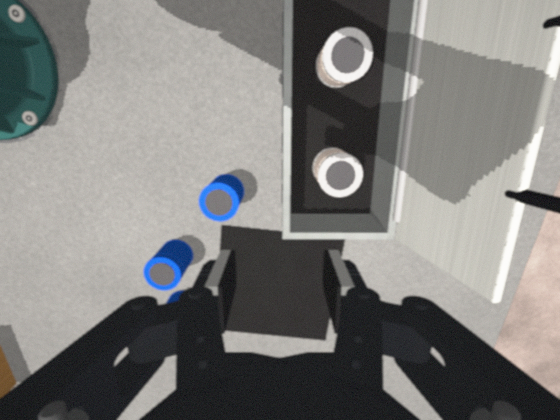

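```bash
python3 -m inch '[{"delta_pos":[0.15,0.44,0],"angular":[0,0,0]},{"delta_pos":[0.16,0.45,0],"angular":[0,0,0]},{"delta_pos":[0.16,0.45,0],"angular":[0,0,0]},{"delta_pos":[0.16,0.45,0],"angular":[0,0,0]},{"delta_pos":[0.16,0.45,0],"angular":[0,0,0]},{"delta_pos":[0.16,0.45,0],"angular":[0,0,0]},{"delta_pos":[0.16,0.45,0],"angular":[0,0,0]},{"delta_pos":[0.15,0.43,0],"angular":[0,0,0]}]'
python3 - <<'E'
from h import *
b=bar(1.8);print("bar model",(b-C)@RC)
s=sense();a,d=grab_frame("wrist");P=cloud("wrist",d,s);L=(P.reshape(-1,3)-C)@RC
k=(d.ravel()>0)&(abs(L[:,1])<.06)&(L[:,2]>.305)&(L[:,2]<.345)&(L[:,0]>.08)&(L[:,0]<.2)
print(k.sum(),np.percentile(L[k],[2,50,98],axis=0).round(4))
save("w5",a)
to(b-[0,0,.008]);print((s["tool_pos"]-C)@RC)
E
```

```text
t: 30.3
tool_pos: [0.6885, -0.0016, 0.3869]
eef_rot: [-179.9, -0.0, 96.4]
force: [0.6, -0.2, -0.3]
grip_width: 0.0452
gripper_force: 0.0
bar model [1.31672870e-01 3.34931277e-18 3.18476601e-01]
2745 [[ 0.1244 -0.0569  0.3203]
 [ 0.13    0.0083  0.3243]
 [ 0.1359  0.0579  0.3261]]
t30.4 pos [ 6.912e-01 -1.000e-04  3.861e-01] rot [ 1.80e+02 -1.00e-01  9.64e+01] F [ 3.6  0.  -0.1] w0.0453 gf0.0 | units [-0.02 -0.    1.26] turn [ 0.   -0.02  0.02]
[1.29009505e-01 1.28411468e-04 3.86868224e-01]
```

```bash
python3 -m inch '[{"delta_pos":[0,-0.02,0.1],"angular":[0,0,0]},{"delta_pos":[0,0,0.2],"angular":[0,0,0]},{"delta_pos":[0,0,0.3],"angular":[0,0,0]},{"delta_pos":[0,0,0.3],"angular":[0,0,0]},{"delta_pos":[0,0,0.2],"angular":[0,0,0]},{"delta_pos":[0,0,0.1],"angular":[0,0,0]},{"delta_pos":[0,0,0.06],"angular":[0,0,0]},{"delta_pos":[0,0,0],"angular":[0,0,0]}]'
python3 -m inch '[{"delta_pos":[0,0,0],"angular":[0,0,0]},{"delta_pos":[0,0,0],"angular":[0,0,0]},{"delta_pos":[0,0,0],"angular":[0,0,0]},{"delta_pos":[0,0,0],"angular":[0,0,0]},{"delta_pos":[0,0,0],"angular":[0,0,0]},{"delta_pos":[0,0,0],"angular":[0,0,0]},{"delta_pos":[0,0,0],"angular":[0,0,0]},{"delta_pos":[0,0,0],"angular":[0,0,0]}]' 255 40
python3 - <<'E'
from h import *
to(bar(1.8)-[.002,0,.008]);print((sense()["tool_pos"]-C)@RC)
th=np.linspace(1.8,0,25);L=(np.array([bar(t) for t in th])-C)@RC;D=np.diff(L,axis=0)/.06
print(np.round(np.c_[np.rad2deg(th[1:]),D[:,0],-D[:,2]],2).tolist())
E
```

```text
t: 31.35
tool_pos: [0.6866, -0.0024, 0.3127]
eef_rot: [180.0, 0.0, 96.3]
force: [0.5, 0.1, 0.1]
grip_width: 0.0449
gripper_force: 0.0
t: 32.35
tool_pos: [0.6869, -0.0024, 0.3131]
eef_rot: [179.9, 0.0, 96.3]
force: [1.3, 0.9, 5.4]
grip_width: 0.0102
gripper_force: 39.3
t32.4 pos [ 0.6869 -0.0024  0.3131] rot [179.9   0.   96.3] F [1.3 0.9 5.4] w0.0102 gf39.3 | units [0.01 0.04 0.04] turn [0.02 0.   0.01]
[ 0.12731709 -0.00043091  0.31310655]
[[98.84, -0.25, -0.06], [94.54, -0.25, -0.04], [90.24, -0.26, -0.02], [85.94, -0.26, 0.0], [81.65, -0.26, 0.02], [77.35, -0.25, 0.04], [73.05, -0.25, 0.06], [68.75, -0.25, 0.08], [64.46, -0.24, 0.1], [60.16, -0.23, 0.11], [55.86, -0.22, 0.13], [51.57, -0.21, 0.15], [47.27, -0.2, 0.16], [42.97, -0.19, 0.18], [38.67, -0.17, 0.19], [34.38, -0.16, 0.2], [30.08, -0.14, 0.21], [25.78, -0.13, 0.22], [21.49, -0.11, 0.23], [17.19, -0.09, 0.24], [12.89, -0.07, 0.25], [8.59, -0.05, 0.25], [4.3, -0.04, 0.26], [0.0, -0.02, 0.26]]
```

```bash
python3 -m inch '[{"delta_pos":[0,-0.25,-0.06],"angular":[0,0,0]},{"delta_pos":[0,-0.25,-0.04],"angular":[0,0,0]},{"delta_pos":[0,-0.26,-0.02],"angular":[0,0,0]},{"delta_pos":[0,-0.26,0],"angular":[0,0,0]},{"delta_pos":[0,-0.26,0.02],"angular":[0,0,0]},{"delta_pos":[0,-0.25,0.04],"angular":[0,0,0]},{"delta_pos":[0,-0.25,0.06],"angular":[0,0,0]},{"delta_pos":[0,-0.25,0.08],"angular":[0,0,0]}]'
python3 -m inch '[{"delta_pos":[0,-0.24,0.1],"angular":[0,0,0]},{"delta_pos":[0,-0.23,0.11],"angular":[0,0,0]},{"delta_pos":[0,-0.22,0.13],"angular":[0,0,0]},{"delta_pos":[0,-0.21,0.15],"angular":[0,0,0]},{"delta_pos":[0,-0.2,0.16],"angular":[0,0,0]},{"delta_pos":[0,-0.19,0.18],"angular":[0,0,0]},{"delta_pos":[0,-0.17,0.19],"angular":[0,0,0]},{"delta_pos":[0,-0.16,0.2],"angular":[0,0,0]}]'
python3 - <<'E'
from h import *
to(bar(.6)-[.002,0,.007]);L=(sense()["tool_pos"]+[0,0,.007]-C)@RC-[.078,0,.119];print(np.rad2deg(np.arctan2(L[2],-L[0])),np.hypot(L[0],L[2]))
E
```

```text
t: 33.35
tool_pos: [0.5636, -0.0159, 0.3068]
eef_rot: [-179.9, -0.0, 96.3]
force: [3.4, 0.4, -3.7]
grip_width: 0.0101
gripper_force: 39.7
t: 34.35
tool_pos: [0.4685, -0.0264, 0.2338]
eef_rot: [179.9, -0.0, 96.3]
force: [8.5, 3.6, -5.0]
grip_width: 0.0101
gripper_force: 38.9
t34.4 pos [ 0.4685 -0.0264  0.2338] rot [179.9  -0.   96.3] F [ 8.5  3.6 -5. ] w0.0101 gf38.9 | units [0.01 0.05 0.02] turn [ 0.01 -0.    0.01]
35.55958467840182 0.20943825231970498
```

```bash
python3 -m inch '[{"delta_pos":[0,-0.12,0.21],"angular":[0,0,0]},{"delta_pos":[0,-0.11,0.22],"angular":[0,0,0]},{"delta_pos":[0,-0.1,0.23],"angular":[0,0,0]},{"delta_pos":[0,-0.08,0.24],"angular":[0,0,0]},{"delta_pos":[0,-0.07,0.25],"angular":[0,0,0]},{"delta_pos":[0,-0.05,0.25],"angular":[0,0,0]},{"delta_pos":[0,-0.04,0.2],"angular":[0,0,0]},{"delta_pos":[0,0,0.1],"angular":[0,0,0]}]'
python3 - <<'E'
from h import *
to(bar(0)-[.002,0,.007]);L=(sense()["tool_pos"]+[0,0,.007]-C)@RC-[.078,0,.119];print(np.rad2deg(np.arctan2(L[2]-.005,-L[0])),np.hypot(L[0],L[2]))
E
```

```text
t: 35.35
tool_pos: [0.4335, -0.0303, 0.1316]
eef_rot: [-179.9, -0.0, 96.4]
force: [-1.8, 0.3, -0.7]
grip_width: 0.0105
gripper_force: 40.1
t35.4 pos [ 0.4335 -0.0303  0.1316] rot [-179.9   -0.    96.4] F [-1.8  0.3 -0.7] w0.0105 gf40.1 | units [ 0.01 -0.01  0.24] turn [-0.03 -0.    0.01]
4.0666785777271155 0.206545563251542
```

```bash
python3 -m inch '[{"delta_pos":[0,0,0.06],"angular":[0,0,0]},{"delta_pos":[0,0,0.06],"angular":[0,0,0]},{"delta_pos":[0,0,0.06],"angular":[0,0,0]},{"delta_pos":[0,0,0.04],"angular":[0,0,0]},{"delta_pos":[0,0,0.03],"angular":[0,0,0]},{"delta_pos":[0,0,0.02],"angular":[0,0,0]},{"delta_pos":[0,0,0],"angular":[0,0,0]},{"delta_pos":[0,0,0],"angular":[0,0,0]}]'
python3 - <<'E'
from h import *
to(bar(0)-[.002,0,.007])
a,P=tins("side",.118,.16)
E
```

```text
t: 36.35
tool_pos: [0.4332, -0.0306, 0.12]
eef_rot: [-179.9, 0.1, 96.4]
force: [-19.9, 0.7, 59.2]
grip_width: 0.0104
gripper_force: 47.9
t36.4 pos [ 0.4332 -0.0306  0.12  ] rot [-1.799e+02  1.000e-01  9.640e+01] F [-19.9   0.7  59.2] w0.0104 gf47.9 | units [ 0.01 -0.    0.05] turn [-0.02  0.01  0.02]
side tin [520.  -23.4] [246.7 340.9] z0.1299 px [329. 216.] chest [-0.01 -0.05  0.13]
```

```bash
python3 -m inch '[{"delta_pos":[0,0,-0.03],"angular":[0,0,0]},{"delta_pos":[0,0,-0.02],"angular":[0,0,0]},{"delta_pos":[0,0,0],"angular":[0,0,0]},{"delta_pos":[0,0,0],"angular":[0,0,0]},{"delta_pos":[0,0,0],"angular":[0,0,0]},{"delta_pos":[0,0,0],"angular":[0,0,0]},{"delta_pos":[0,0,0],"angular":[0,0,0]},{"delta_pos":[0,0,0],"angular":[0,0,0]}]'
python3 -m inch '[{"delta_pos":[0,0,0],"angular":[0,0,0]},{"delta_pos":[0,0,0],"angular":[0,0,0]},{"delta_pos":[0,0,0],"angular":[0,0,0]},{"delta_pos":[0,0,-0.2],"angular":[0,0,0]},{"delta_pos":[0,0,-0.5],"angular":[0,0,0]},{"delta_pos":[0,0,-0.7],"angular":[0,0,0]},{"delta_pos":[0,0,-0.7],"angular":[0,0,0]},{"delta_pos":[0,0,-0.2],"angular":[0,0,0]}]' 120
python3 - <<'E'
from h import *
to((0.5306,0.4012,.15))
a,P=tins("side",.1,.16,"s6")
L=(P.reshape(-1,3)-C)@RC;k=(abs(L[:,1])<.14)&(L[:,2]>.1)&(L[:,2]<.16)
for x0 in(-.07,0,.06):
    j=k&(abs(L[:,0]-x0)<.01);print(x0,j.sum(),np.median(L[j,2]))
E
```

```text
t: 37.4
tool_pos: [0.4332, -0.0306, 0.1204]
eef_rot: [-179.8, 0.0, 96.4]
force: [-9.6, 0.4, 20.8]
grip_width: 0.0098
gripper_force: 43.9
t: 38.4
tool_pos: [0.4365, -0.0307, 0.2606]
eef_rot: [179.7, 0.1, 96.3]
force: [0.3, 0.1, -0.1]
grip_width: 0.0453
gripper_force: 0.0
t38.4 pos [ 0.4365 -0.0307  0.2606] rot [1.797e+02 1.000e-01 9.630e+01] F [ 0.3  0.1 -0.1] w0.0453 gf0.0 | units [6.98 2.34 1.84] turn [0.06 0.02 0.01]
side tin [419.4 364.6] [31.1 31.6] z0.1173 px [201. 142.] chest [-0.1    0.39   0.114]
side tin [534.5 -19.8] [218.6 343.1] z0.1295 px [322. 214.] chest [-0.019 -0.032  0.127]
-0.07 764 0.12916018697382586
0 667 0.13074555479214367
0.06 640 0.12931909911289402
```

View pics/s6.png

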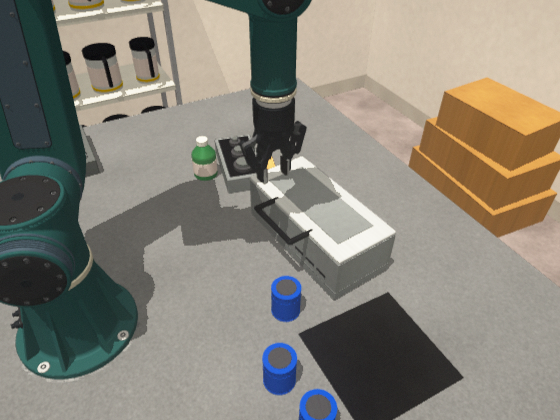

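```bash
python3 -m inch '[{"delta_pos":[0.7,0.24,0],"angular":[0,0,0]},{"delta_pos":[0.9,0.3,0],"angular":[0,0,0]},{"delta_pos":[0.95,0.32,0],"angular":[0,0,0]},{"delta_pos":[0.95,0.32,0],"angular":[0,0,0]},{"delta_pos":[0.95,0.32,0],"angular":[0,0,0]},{"delta_pos":[0.95,0.32,0],"angular":[0,0,0]},{"delta_pos":[0.9,0.3,0],"angular":[0,0,0]},{"delta_pos":[0.68,0.22,0],"angular":[0,0,0]}]' 255 40
python3 -m inch '[{"delta_pos":[0,0,0.2],"angular":[0,0,0]},{"delta_pos":[0,0,0.4],"angular":[0,0,0]},{"delta_pos":[0,0,0.5],"angular":[0,0,0]},{"delta_pos":[0,0,0.4],"angular":[0,0,0]},{"delta_pos":[0,0,0.2],"angular":[0,0,0]},{"delta_pos":[0,0,0.1],"angular":[0,0,0]},{"delta_pos":[0,0,0],"angular":[0,0,0]},{"delta_pos":[0,0,0],"angular":[0,0,0]}]'
python3 - <<'E'
from h import *
s=sense();to((0.5306,0.4012,.10))
a,d=grab_frame("wrist");save("w7",a);P=cloud("wrist",d,s)
m=(d>0)&(P[...,2]>.068)&(P[...,2]<.077)&(P[...,1]>.2)&(P[...,1]<.45)
k,l,st,c=cv2.connectedComponentsWithStats(m.astype(np.uint8))
for i in range(1,k):
    if st[i,4]>60:
        q=P[l==i];print(st[i,4],c[i].round(),q.mean(0).round(4),np.ptp(q,axis=0).round(3))
for n,b in(("small",(0.5306,.4012)),("medium",(.518,.3467)),("large",(.5038,.2840))):
    p=np.array([*b,.072]);K,T=cam("wrist",s);v=T[:3,:3].T@(p-T[:3,3]);print(n,(K@[v[0],-v[1],-v[2]]/-v[2])[:2].round())
E
```

```text
t: 39.45
tool_pos: [0.5275, 0.4035, 0.2553]
eef_rot: [-179.9, 0.1, 96.4]
force: [0.4, 0.1, 0.7]
grip_width: -0.0002
gripper_force: 0.0
t: 40.45
tool_pos: [0.5286, 0.4016, 0.1502]
eef_rot: [179.9, -0.0, 96.3]
force: [0.6, -0.2, 1.1]
grip_width: -0.0
gripper_force: 0.0
t40.5 pos [0.5286 0.4016 0.1502] rot [179.9  -0.   96.3] F [ 0.6 -0.2  1.1] w-0.0000 gf0.0 | units [-0.01  0.03  0.84] turn [ 0.02 -0.01  0.01]
811 [153. 228.] [0.4366 0.3871 0.0734] [0.062 0.06  0.009]
419 [284. 218.] [0.5322 0.4049 0.0721] [0.017 0.016 0.006]
61 [246. 278.] [0.5085 0.3522 0.0716] [0.004 0.014 0.006]
small [281. 223.]
medium [258. 285.]
large [235. 348.]
```

View pics/w7.png

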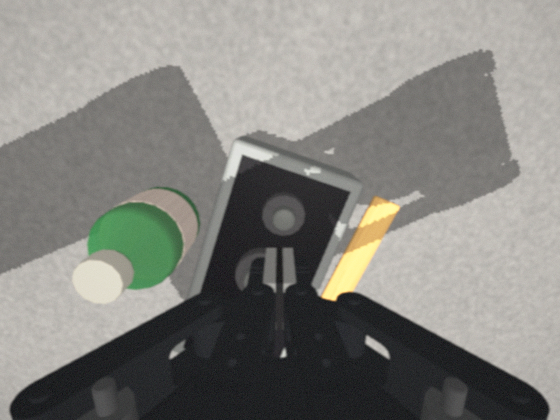

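```bash
python3 -m inch '[{"delta_pos":[0.02,0.045,0.2],"angular":[0,0,0]},{"delta_pos":[0,0,0.4],"angular":[0,0,0]},{"delta_pos":[0,0,0.35],"angular":[0,0,0]},{"delta_pos":[0,0,0.12],"angular":[0,0,0]},{"delta_pos":[0,0,0.08],"angular":[0,0,0]},{"delta_pos":[0,0,0.06],"angular":[0,0,0]},{"delta_pos":[0,0,0],"angular":[0,0,0]},{"delta_pos":[0,0,0],"angular":[0,0,0]}]'
```

```text
t: 41.5
tool_pos: [0.5304, 0.4028, 0.0774]
eef_rot: [-180.0, 0.0, 96.3]
force: [-2.9, -1.6, 5.1]
grip_width: 0.0002
gripper_force: 2.3
```

```bash
python3 -m inch '[{"delta_pos":[0,0,0.02],"angular":[0,0,0]},{"delta_pos":[0,0,0.02],"angular":[0,0,0]},{"delta_pos":[0,0,0],"angular":[0,0,0]},{"delta_pos":[0,0,0],"angular":[0,0,0]},{"delta_pos":[0,0,0],"angular":[0,0,0]},{"delta_pos":[0,0,0],"angular":[0,0,0]},{"delta_pos":[0,0,0],"angular":[0,0,0]},{"delta_pos":[0,0,0],"angular":[0,0,0]}]'
python3 -c "
from h import *
to((.5185,.3485,.12))"
```

```text
t: 42.5
tool_pos: [0.5306, 0.4029, 0.0769]
eef_rot: [180.0, -0.0, 96.3]
force: [-6.7, -4.9, 19.4]
grip_width: -0.0003
gripper_force: 9.6
t42.5 pos [0.5306 0.4029 0.0769] rot [180.   -0.   96.3] F [-6.7 -4.9 19.4] w-0.0003 gf9.6 | units [-0.88 -0.3  -0.72] turn [ 0.01 -0.    0.01]
```

```bash
python3 -m inch '[{"delta_pos":[0,0,-0.3],"angular":[0,0,0]},{"delta_pos":[0,0,-0.42],"angular":[0,0,0]},{"delta_pos":[-0.2,-0.06,0],"angular":[0,0,0]},{"delta_pos":[-0.3,-0.1,0],"angular":[0,0,0]},{"delta_pos":[-0.28,-0.1,0],"angular":[0,0,0]},{"delta_pos":[-0.1,-0.04,0],"angular":[0,0,0]},{"delta_pos":[0,0,0],"angular":[0,0,0]},{"delta_pos":[0,0,0],"angular":[0,0,0]}]'
python3 -m inch '[{"delta_pos":[0,0,0.3],"angular":[0,0,0]},{"delta_pos":[0,0,0.2],"angular":[0,0,0]},{"delta_pos":[0,0,0.1],"angular":[0,0,0]},{"delta_pos":[0,0,0.06],"angular":[0,0,0]},{"delta_pos":[0,0,0.04],"angular":[0,0,0]},{"delta_pos":[0,0,0.02],"angular":[0,0,0]},{"delta_pos":[0,0,0],"angular":[0,0,0]},{"delta_pos":[0,0,0],"angular":[0,0,0]}]'
python3 -c "
from h import *
to((.5045,.2855,.12))"
```

```text
t: 43.5
tool_pos: [0.5188, 0.3487, 0.1174]
eef_rot: [180.0, -0.0, 96.3]
force: [-0.4, 0.6, 0.9]
grip_width: 0.0001
gripper_force: 0.0
t: 44.5
tool_pos: [0.5176, 0.3482, 0.0768]
eef_rot: [-179.9, 0.0, 96.3]
force: [-8.0, -3.9, 21.9]
grip_width: 0.0005
gripper_force: 11.2
t44.5 pos [0.5176 0.3482 0.0768] rot [-179.9    0.    96.3] F [-8.  -3.9 21.9] w0.0005 gf11.2 | units [-1.01 -0.33 -0.72] turn [-0.01  0.    0.01]
```

Medium key bottomed out at 22 N. The large key is next, then a lift clear.

```bash
python3 -m inch '[{"delta_pos":[0,0,-0.3],"angular":[0,0,0]},{"delta_pos":[0,0,-0.42],"angular":[0,0,0]},{"delta_pos":[-0.2,-0.06,0],"angular":[0,0,0]},{"delta_pos":[-0.3,-0.1,0],"angular":[0,0,0]},{"delta_pos":[-0.3,-0.1,0],"angular":[0,0,0]},{"delta_pos":[-0.2,-0.06,0],"angular":[0,0,0]},{"delta_pos":[0,0,0],"angular":[0,0,0]},{"delta_pos":[0,0,0],"angular":[0,0,0]}]'
python3 -m inch '[{"delta_pos":[0,0,0.3],"angular":[0,0,0]},{"delta_pos":[0,0,0.2],"angular":[0,0,0]},{"delta_pos":[0,0,0.1],"angular":[0,0,0]},{"delta_pos":[0,0,0.06],"angular":[0,0,0]},{"delta_pos":[0,0,0.04],"angular":[0,0,0]},{"delta_pos":[0,0,0.02],"angular":[0,0,0]},{"delta_pos":[0,0,0],"angular":[0,0,0]},{"delta_pos":[0,0,0],"angular":[0,0,0]}]'
python3 -m inch '[{"delta_pos":[0,0,-0.3],"angular":[0,0,0]},{"delta_pos":[0,0,-0.5],"angular":[0,0,0]},{"delta_pos":[0,0,-0.7],"angular":[0,0,0]},{"delta_pos":[0,0,-0.8],"angular":[0,0,0]},{"delta_pos":[0,0,-0.4],"angular":[0,0,0]},{"delta_pos":[0,0,0],"angular":[0,0,0]},{"delta_pos":[0,0,0],"angular":[0,0,0]},{"delta_pos":[0,0,0],"angular":[0,0,0]}]'
python3 - <<'E'
from h import *
for n in("side","top"):
    a,d=grab_frame(n);save("end_"+n,a);P=cloud(n,d)
    L=(P-C)@RC;j=(abs(L[...,0])<.07)&(abs(L[...,1])<.14)&(L[...,2]>.1)&(L[...,2]<.2);print(n,np.percentile(L[j][:,2],[5,50,95]))
    for nm,b in(("small",(0.531,.402)),("medium",(.518,.348)),("large",(.504,.2845))):
        k=np.hypot(P[...,0]-b[0],P[...,1]-b[1])<.007;print(nm,k.sum(),np.median(P[...,2][k]) if k.any() else None)
E
```

```text
t: 45.5
tool_pos: [0.5064, 0.2868, 0.1175]
eef_rot: [180.0, -0.0, 96.3]
force: [-0.1, 0.5, -0.8]
grip_width: -0.0003
gripper_force: 0.0
t: 46.5
tool_pos: [0.5057, 0.2869, 0.0768]
eef_rot: [180.0, -0.0, 96.3]
force: [-7.0, -1.8, 21.8]
grip_width: -0.0001
gripper_force: 11.1
t: 47.5
tool_pos: [0.5052, 0.2863, 0.2347]
eef_rot: [-179.8, 0.0, 96.3]
force: [0.1, -0.4, 0.5]
grip_width: 0.0005
gripper_force: 0.0
side [0.12780174 0.13024237 0.13251553]
small 12 0.07087884381378873
medium 11 0.07241480277673629
large 31 0.24045321528959318
top [0.12618348 0.13054973 0.13503563]
small 0 None
medium 22 0.6273833308395054
large 62 0.6385378291454844
```

View pics/end_side.png

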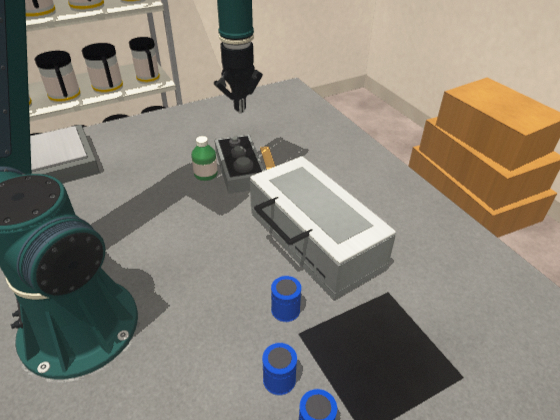

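The side view shows the lid shut flat (320,210), the mat empty (380,360), the keys up (238,155), and the bottle (203,158) and stick (268,158) where they started. The gripper is clear, so I'm handing the job in.

```bash
python3 -c "
from workcell import finish_job
print(finish_job())"
```

```text
the job is handed in; nothing more can be done
None
```

I handed the job in: both tins are upright in the chest, the lid was lowered by hand until shut, and the small, medium and large keys were pressed in that order; the bottle, stick and blue tins were left alone, and the judge returned no verdict.

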